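# Clamp the padlock in the bench vise

## Robot

A 6-joint arm with a two-finger parallel gripper is mounted at the origin on the work surface. World frame = base frame: x ahead of the robot, y to its left, z up, the work surface at z = 0. Lengths are in mm, angles in rad, forces in N, time in s.
With the tool pointing down it reaches from about 350 to 975 mm from the base axis. Payload 7.1 kg.
Tool frame: the origin (TCP) lies midway between the tips of the shut fingers; the grasp point (between the pads) lies 19 mm behind it (ctrl.grasp_offset is the distance from the TCP to the grasp point, in mm); z points along the fingers, y is the line along which they close (so a half turn about z gives the same grasp; the last joint's range is limited). The gripper opens to 88 mm and grips with 3 to 60 N. Pads are 20 mm wide; open, the fingers measure 115 mm over their backs; the gripper's body (75 mm by 178 mm) begins 61 mm behind the grasp point.
Start: joints at [1.142, 0.423, 1.63, -0, 1.089, -0.019], TCP at [248.984, 573.247, 222.675] pointing down, gripper open.
Joint ranges: [-3, 3], [-0.9, 2.11], [0.09, 2.58], [-1.31, 4.45], [0.11, 2.69], [-2.54, 2.54]. Speed limits (rad/s): [2.39, 2.39, 3.01, 3.14, 3.14, 3.14].

## Interface

Orientations are given as a rotation vector (axis times angle).
In Python, from workcell import ctrl gives the robot as it stands. The module is installed in compiled form; this text tells all that it offers.
- The arm moves only by the tool servo_tool, never from a script. Its argument "rows" is a list of rows, each a list of 7 numbers: the turn, a rotation vector about the tool's x, y, z as a fraction of full scale, then the shift along the tool's x, y, z as a fraction of full scale, then the finger opening in mm, from 0 to 87.8. A call has 1 to 10 rows; each row is the pose to reach, as a shift and turn from the pose commanded when the call began, along the tool's axes at that moment; what a row does not reach only later rows make up. Full scale, the value 1, is 20 cm for a shift and 1.5 rad for a turn. A row lasts 1/8 s, in which the tool goes at most 62.5 mm and 10.7 degrees, less where a joint would pass 70% of its speed; a pose out of reach is approached as far as the arm can. A call with a number of a shift or a turn outside -1 to 1 is refused whole. A call with a gripper value outside its range is refused whole. The fingers move at their own pace and stop on an object; the grip force is fixed at half the most. Time passes only in rows, so rows that repeat a pose let the fingers close. It gives the time, the measured TCP pose, the force, the opening and the grip force at its end, in the units of the state.
- ctrl.get_obs(): the state, without advancing time (a new reading comes with each control period).
- ctrl.get_image(name): name is "side" or "top"; returns (picture, depth): 480x640x3 uint8, red, green, blue; 480x640 float32, mm along the optical axis (not along the pixel's ray), 0 where there is no reading.
- ctrl.camera_info(name): a dict with "intrinsics" (3x3 intrinsics, pixels), "R" (3x3) and "t" (3): a world point X has camera coordinates R X + t. Camera axes: x right, y down, z forward; pixel columns grow to the right and rows downward; lengths in mm; the calibration is good to about 2 mm. A picture is of the moment at which its call begins. camera_info takes no time and is no camera call.
- ctrl.close_job(): hands the job in; it is judged then, once.
The state is a dict: "t": time; "qpos": joint angles; "qvel": joint speeds; "joint_torque": joint torques, N m; "ee_pos": TCP position; "orientation": TCP orientation; "ft_force": force on the tool from outside, world axes, zero at the start; "moment": the same for the moment, N m; "width": finger opening in mm; "grasp_force": force on a finger pad.
Only numpy, scipy, OpenCV 4.12 (cv2) and the standard library are available. Lean on these libraries where they do the work, as an engineer would, in place of code of your own. Each camera call takes 0.05 s, during which the arm holds its last target. There are 200 camera calls.

## Task

Stand the padlock on the vise's bed between the open jaws, shackle up and with its broad faces towards the jaws, and let go of it. Then turn the crank on the vise clockwise until the sliding jaw holds the padlock firmly against the fixed jaw, and let go of the crank.

Things in the scene. Friction and masses are not known exactly. Their poses are not given: they have to be found in the camera images.
- padlock_mid (a point): Brass padlock standing on the bench left of the vise: block 44 mm wide (x), 26 mm thick (y), 44 mm high, with a steel shackle on top (8 mm rod, 34 mm over the outside along x), 64 mm high in all, about 0.33 kg. This point is the centre of the block, 22 mm above its underside; z up. The round disc lock near it has no shackle: a bystander.
- vise_bed (a point): Grey bench vise, fixed. Point on its bed, 18 mm above the bench, between the open jaws: put the padlock here. Its y axis runs level along the jaw travel, to the fixed jaw's face 27 mm away. The sliding jaw's face starts 26 to 39 mm away in -y. Jaws: 92 mm wide along x, tops 44 mm above the bed. The crank's upright axis is at x 0, y -168 mm, on a housing 76 x 70 mm, its top 46 mm above the bed.
- crank_knob (a point): Upright black knob on the crank arm, 20 mm across, 42 mm tall, spins on its pin. Point on its axis, 24 mm above the arm, 106 mm above the bench, 18 mm below the knob's top. It runs on a level 55 mm circle; clockwise from above closes the jaw, 14 mm per rad; 6 to 11 N at the knob. The padlock is gripped after 1.9 to 2.9 rad; end stop 1 rad later. Friction keeps it where it is left.
- jaw_plate (a joint): The sprung steel face plate of the sliding jaw, in m: 0 = not pressed, grows to 0.015 as it is pressed back (5 N at the first touch, 20 N at 0.015). Once the padlock is squeezed between both jaws it grows by 14 mm per rad of crank.
Mind the look-alikes: they are no part of the job. Leave any orange, pink or red look-alike of the part that bears padlock_mid alone.

How it is judged (in metres and radians):
On the way:
1. the padlock stands on the bed between the open jaws, let go of (x of padlock_mid in the frame of vise_bed between -0.03 and 0.03 m and z of padlock_mid in the frame of vise_bed between 0.015 and 0.029 m and angle between padlock_mid's own z axis and vertical below 0.18 rad and y of padlock_mid in the frame of vise_bed between -0.03 and 0.019 m and contact force between the fingers and anything else below 0.5 N and value of joint jaw_plate below 0.001 m), for 0.2 s.
At the end, for the whole second after the job is handed in: The padlock stands upright (within 10 degrees) on the bed, within 30 mm of the middle of the jaws' width, its broad faces square to the jaws (within 10 degrees), its back against the fixed jaw (within 5 mm), and the sprung plate of the sliding jaw is pressed back by more than 2 mm (x of padlock_mid in the frame of vise_bed between -0.03 and 0.03 m and z of padlock_mid in the frame of vise_bed between 0.015 and 0.029 m and angle between padlock_mid's own z axis and vertical below 0.18 rad and y of padlock_mid in the frame of vise_bed between 0.009 and 0.019 m and angle between the y axis of padlock_mid and the y axis of vise_bed, either way round below 0.18 rad and value of joint jaw_plate above 0.002 m); the robot touches nothing.
It also fails if it takes over 58 s, if anything falls off the work surface, if the arm or the gripper's body presses on something with over 40 N, if the wrist force passes 120 N, or if a joint passes its speed limit or range.

## Working session

There is one attempt and no reset: what is moved stays moved. The work goes in short steps, Python scripts to look and compute and a tool call to move; the robot and the scene stay as the last step left them, time stands still between calls to the robot, and variables do not carry over. Pictures are saved under pics/ and viewed, at most 10 in all, crops included, and the job is handed in when it is done.

Besides the shell and the picture viewer there is one more tool, called after "Emit:" as name(argument=value, ...) on one line, values as JSON. servo_tool: Moves the arm, as the interface text tells. Its arguments: {"type":"object","properties":{"rows":{"type":"array","items":{"type":"array","items":{"type":"number"}}}},"required":["rows"]}

```bash
mkdir -p pics; cat > h.py <<'E'
import numpy as np, cv2
from workcell import ctrl
def grab(name):
    im,d=ctrl.get_image(name); c=ctrl.camera_info(name)
    K=np.array(c['intrinsics']);R=np.array(c['R']);t=np.array(c['t'])
    v,u=np.mgrid[0:480,0:640]
    P=np.stack([(u-K[0,2])/K[0,0]*d,(v-K[1,2])/K[1,1]*d,d],-1)
    W=(P-t)@R   # R^T (P-t)
    W[d==0]=np.nan
    return im,W
def save(im,n): cv2.imwrite('pics/'+n,cv2.cvtColor(im,cv2.COLOR_RGB2BGR))
E
python3 - <<'E'
from h import *
for n in('top','side'):
    im,W=grab(n); save(im,n+'0.png'); np.save(n+'W.npy',W); np.save(n+'I.npy',im)
o=ctrl.get_obs();print(o)
print(ctrl.grasp_offset)
E
```

```text
{'t': 0.1, 'qpos': array([ 1.14203257e+00,  4.23808508e-01,  1.63057697e+00, -2.23836064e-05,
        1.08858957e+00, -1.89857279e-02]), 'qvel': array([ 0.00107115, -0.0018411 , -0.00246506,  0.0006824 ,  0.0009951 ,
       -0.00153737]), 'joint_torque': array([ 8.16867268e-04, -5.45617747e+01, -2.74326038e+01,  6.46145199e-02,
        1.87860557e-02, -2.12258072e-05]), 'ee_pos': array([248.77563826, 572.82566416, 221.96627777]), 'orientation': array([-6.39109086e-01, -3.07560281e+00,  2.12399606e-03]), 'ft_force': array([-0.71169301,  0.52206439, -0.37839988]), 'moment': array([ 0.04276756, -0.00479887, -0.03517194]), 'grasp_force': 0.0, 'width': 87.91623834861232}
18.700000000000003
```

View pics/top0.png

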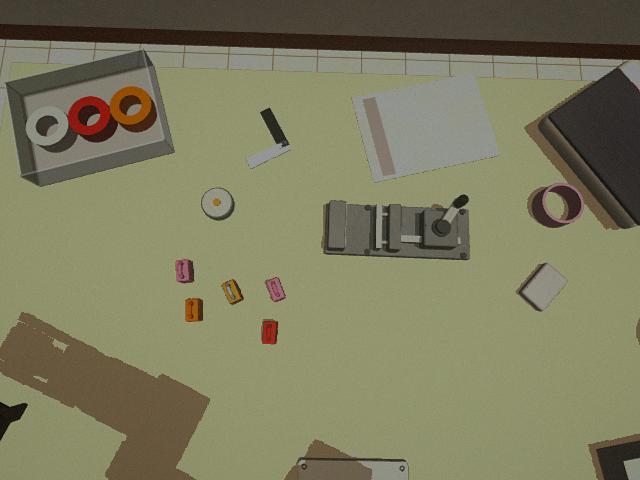

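View pics/side0.png

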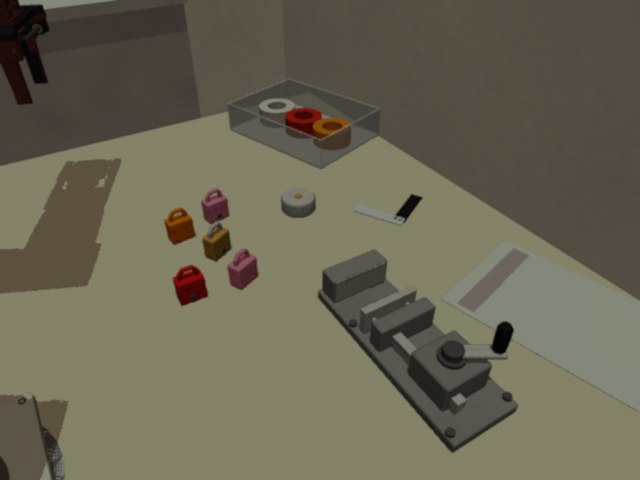

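Top view candidates: brass padlock with a steel shackle at (232,292); look-alikes are orange (193,310), pink (184,271), pink (275,289) and red (270,332). The disc at (217,203) is the bystander. I choose (232,292) and will check it in a crop while measuring. Vise: fixed jaw at (337,225), plate at (379,227), knob at (461,201).

```bash
python3 - <<'E'
from h import *
W=np.load('topW.npy');I=np.load('topI.npy');S=np.load('sideW.npy');SI=np.load('sideI.npy')
a=cv2.resize(I[265:325,200:290],None,fx=6,fy=6,interpolation=cv2.INTER_CUBIC)[:, :540]
b=cv2.resize(I[185:270,315:480],None,fx=4,fy=4,interpolation=cv2.INTER_CUBIC)
a=cv2.copyMakeBorder(a,0,0,0,660-540,cv2.BORDER_CONSTANT);save(cv2.resize(np.vstack([a,b]),(560,594)),'crop1.png')
def box(u0,u1,v0,v1,z0,z1,W=W):
    p=W[v0:v1,u0:u1].reshape(-1,3);p=p[(p[:,2]>z0)&(p[:,2]<z1)];return p
def rep(n,p):
    r=cv2.minAreaRect(p[:,:2].astype(np.float32));print(n,len(p),p.mean(0).round(1),'med z',np.median(p[:,2]).round(1),'rect',np.round(r[0],1),np.round(r[1],1),round(r[2],1))
rep('pad block',box(218,248,277,308,38,50));rep('shackle',box(218,248,277,308,53,70));rep('pad all',box(218,248,277,308,25,80))
rep('fixed',box(322,352,195,255,55,70));rep('plate',box(373,384,195,260,45,70));rep('slide',box(386,405,195,260,45,75))
rep('base',box(320,475,190,270,8,25));rep('house',box(415,470,205,260,58,68))
rep('knob',box(445,475,185,220,110,135));rep('hub',box(430,455,210,240,70,110))
rep('knobside',box(485,520,315,360,85,135,S));rep('padside',box(198,236,222,264,8,80,S))
rep('vise high',box(320,475,190,270,50,70))
print('table z',np.nanmedian(W[350:400,300:400,2]))
E
```

```text
pad block 212 [429.6 251.5  43.5] med z 43.5 rect [429.7 252.8] [43.9 26.3] 27.5
shackle 65 [429.3 252.1  61.1] med z 61.9 rect [430.1 253.1] [32.2  8.1] 28.0
pad all 308 [429.2 250.7  46.3] med z 43.9 rect [429.9 252.7] [44.2 26.5] 28.1
fixed 841 [570.4  41.8  61.7] med z 61.8 rect [571.7  41.6] [ 36.  100.7] 89.1
plate 311 [569.6 -42.9  59.4] med z 60.4 rect [570.4 -46.2] [17.9 92.2] 89.3
slide 603 [568.5 -75.7  59.8] med z 60.5 rect [569.8 -80.5] [32.9 96. ] 89.7
base 3687 [563.3 -87.5  17.9] med z 17.9 rect [570.  -90.4] [310.4 110.8] 89.3
house 865 [ 563.6 -165.2   63.7] med z 63.9 rect [ 568.9 -170. ] [71.1 76.1] 89.5
knob 93 [ 613.1 -197.8  120.6] med z 121.9 rect [ 613.3 -199.5] [17.1 19.3] 2.3
hub 322 [ 575.9 -173.5   79.3] med z 80.4 rect [ 576.7 -178.6] [35.3 57.8] 43.6
knobside 495 [ 609.4 -204.5  109.4] med z 111.5 rect [ 612.6 -203.2] [17.8 19. ] 75.7
padside 767 [426.5 240.   35.4] med z 37.9 rect [435.9 210. ] [ 49.8 109.1] 8.7
vise high 2703 [567.  -66.9  61.7] med z 61.9 rect [569.1 -72.9] [265.4 100.6] 88.7
table z 0.07739475505811833
```

View pics/crop1.png

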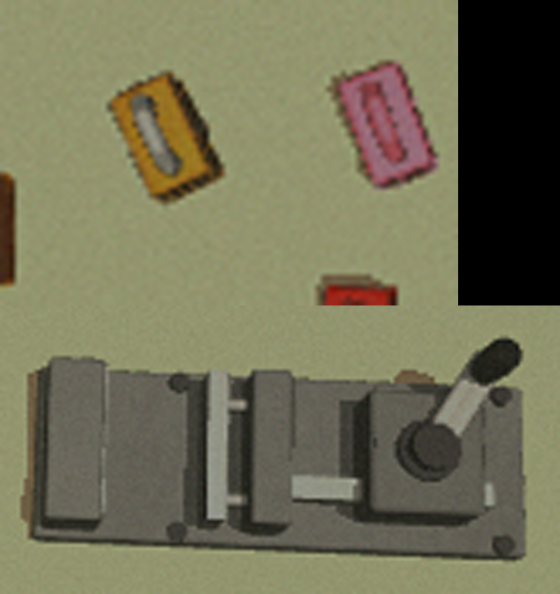

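The crop confirms the choice: brass block with a steel shackle at (232,292). It measures 44x26 mm, top at 44 mm, shackle at 62 mm, long axis at +27.5°. The vise lies along world y with the fixed jaw at +y.

```bash
cat >> h.py <<'E'
from scipy.spatial.transform import Rotation as Ro
def plan(x,y,z,yaw,scale=1.0):
    """fractions to reach TCP (mm), tool y at world angle yaw (deg), pointing down"""
    o=ctrl.get_obs(); R0=Ro.from_rotvec(o['orientation']); c,s=np.cos(np.radians(yaw)),np.sin(np.radians(yaw))
    T=Ro.from_matrix(np.array([[-s,c,0],[c,s,0],[0,0,-1.]]).T.T)
    rot=(R0.inv()*T).as_rotvec()/1.5; sh=R0.inv().apply(np.array([x,y,z])-o['ee_pos'])/200
    print('t',round(o['t'],2),'ee',o['ee_pos'].round(1),'rot',rot.round(4),'shift',sh.round(4),'F',o['ft_force'].round(1),'w',round(o['width'],1),'g',round(o['grasp_force'],1))
E
python3 -c "
from h import *
plan(340,412,160,45);plan(429.8,252.8,120,27.7)"
```

```text
t 0.1 ee [248.8 572.8 222. ] rot [-9.000e-04  2.000e-04  2.504e-01] shift [-0.7387 -0.5554  0.3106] F [-0.7  0.5 -0.4] w 87.9 g 0.0
t 0.1 ee [248.8 572.8 222. ] rot [-9.000e-04  3.000e-04  4.517e-01] shift [-1.4677 -1.1064  0.5114] F [-0.7  0.5 -0.4] w 87.9 g 0.0
```

Emit:
servo_tool(rows=[[0,0,0.125,-0.37,-0.278,0.155,87],[0,0,0.25,-0.74,-0.555,0.31,87],[0,0,0.25,-0.74,-0.555,0.31,87],[0,0,0.25,-0.74,-0.555,0.31,87],[0,0,0.25,-0.74,-0.555,0.31,87]])

```text
t: 0.72
ee_pos: [340.8, 412.5, 160.7]
orientation: [-1.203, -2.902, -0.0]
ft_force: [0.4, 0.7, -0.8]
width: 86.9
grasp_force: 0.0
```

```bash
python3 -c "
from h import *
plan(429.8,252.8,100,27.7)"
```

```text
t 0.72 ee [340.8 412.5 160.7] rot [-0.000e+00 -2.000e-04  2.008e-01] shift [-0.8793 -0.2492  0.3032] F [ 0.4  0.7 -0.8] w 86.9 g 0.0
```

Emit:
servo_tool(rows=[[0,0,0.12,-0.5,-0.14,0.17,87],[0,0,0.2,-0.8793,-0.2492,0.303,87],[0,0,0.2,-0.8793,-0.2492,0.303,87],[0,0,0.2,-0.8793,-0.2492,0.303,87],[0,0,0.2,-0.8793,-0.2492,0.303,87],[0,0,0.2,-0.8793,-0.2492,0.303,87]])

```text
t: 1.48
ee_pos: [429.7, 254.8, 100.7]
orientation: [1.618, 2.692, 0.002]
ft_force: [-0.5, 0.4, 0.1]
width: 87.0
grasp_force: 0.0
```

```bash
python3 -c "
from h import *
plan(429.8,252.8,9,27.7)"
```

```text
t 1.48 ee [429.7 254.8 100.7] rot [ 0.0011 -0.0002  0.0032] shift [-0.0093 -0.0052  0.4587] F [-0.5  0.4  0.1] w 87.0 g 0.0
```

Emit:
servo_tool(rows=[[0,0,0.003,-0.009,-0.005,0.2,87],[0,0,0.003,-0.009,-0.005,0.4,87],[0,0,0.003,-0.009,-0.005,0.459,87],[0,0,0.003,-0.009,-0.005,0.459,87],[0,0,0.003,-0.009,-0.005,0.459,30],[0,0,0.003,-0.009,-0.005,0.459,30],[0,0,0.003,-0.009,-0.005,0.459,30],[0,0,0.003,-0.009,-0.005,0.459,30],[0,0,0.003,-0.009,-0.005,0.459,30]])

```text
t: 2.6
ee_pos: [430.0, 251.0, 8.5]
orientation: [1.628, 2.687, 0.001]
ft_force: [0.8, 0.4, 1.9]
width: 43.9
grasp_force: 30.0
```

```bash
python3 -c "
from h import *
plan(430,252,150,27.7)"
```

```text
t 2.6 ee [430.  251.    8.5] rot [ 0.0005 -0.     -0.0014] shift [ 0.0046  0.0028 -0.7074] F [0.8 0.4 1.9] w 43.9 g 30.0
```

Emit:
servo_tool(rows=[[0,0,0,0,0,-0.2,30],[0,0,0,0,0,-0.45,30],[0,0,0,0,0,-0.7,30],[0,0,0,0,0,-0.7,30]])

```text
t: 3.1
ee_pos: [431.6, 251.9, 151.4]
orientation: [1.626, 2.684, 0.009]
ft_force: [0.1, -0.1, -2.7]
width: 43.8
grasp_force: 30.0
```

```bash
python3 - <<'E'
from h import *
im,W=grab('top')
# bed/fixed-jaw faces, unobstructed: column profiles along y for x in 545..595
W0=np.load('topW.npy')
p=W0[190:270,315:420].reshape(-1,3); p=p[(abs(p[:,0]-570)<30)]
for lo in np.arange(10,65,3): 
    q=p[(p[:,1]>=lo)&(p[:,1]<lo+3)]; print(lo,np.percentile(q[:,2],[10,50,90]).round(0) if len(q) else '',end='; ')
print()
for lo in np.arange(-100,-24,4):
    q=p[(p[:,1]>=lo)&(p[:,1]<lo+4)]; print(lo,np.percentile(q[:,2],[10,50,90]).round(0) if len(q) else '',end='; ')
print()
plan(500,126,150,13.5); plan(570,4,150,-0.8)
E
```

```text
10 [16. 18. 20.]; 13 [16. 18. 20.]; 16 [15. 18. 20.]; 19 [16. 18. 20.]; 22 [58. 60. 61.]; 25 [59. 62. 63.]; 28 [60. 62. 64.]; 31 [60. 62. 64.]; 34 [60. 62. 64.]; 37 [60. 62. 63.]; 40 [60. 62. 64.]; 43 [60. 62. 63.]; 46 [61. 62. 64.]; 49 [60. 62. 64.]; 52 [60. 62. 63.]; 55 [60. 62. 64.]; 58 [17. 39. 62.]; 61 [16. 17. 20.]; 64 [-2.  2. 17.]; 
-100 [17. 20. 44.]; -96 [39. 43. 44.]; -92 [58. 59. 60.]; -88 [59. 61. 63.]; -84 [59. 61. 62.]; -80 [59. 61. 62.]; -76 [59. 61. 63.]; -72 [59. 61. 62.]; -68 [23. 51. 61.]; -64 [16. 19. 44.]; -60 [17. 19. 43.]; -56 [43. 44. 45.]; -52 [59. 61. 62.]; -48 [59. 61. 62.]; -44 [59. 61. 63.]; -40 [17. 39. 61.]; -36 [15. 17. 21.]; -32 [17. 19. 21.]; -28 [16. 18. 20.]; 
t 3.15 ee [430.2 251.1 149.3] rot [ 0.0019 -0.0002  0.1639] shift [-0.7161  0.0196 -0.0034] F [-0.1 -0.2 -3.2] w 43.7 g 30.0
t 3.15 ee [430.2 251.1 149.3] rot [ 0.0018 -0.0005  0.3303] shift [-1.4188  0.0474 -0.0034] F [-0.1 -0.2 -3.2] w 43.7 g 30.0
```

Emit:
servo_tool(rows=[[0,0,0.08,-0.25,0.01,0,30],[0,0,0.164,-0.5,0.015,0,30],[0,0,0.164,-0.716,0.02,0,30],[0,0,0.164,-0.716,0.02,0,30],[0,0,0.164,-0.716,0.02,0,30]])

```text
t: 3.78
ee_pos: [498.1, 125.6, 146.5]
orientation: [-1.944, -2.464, 0.004]
ft_force: [0.7, 0.1, -3.1]
width: 43.7
grasp_force: 30.0
```

```bash
python3 -c "
from h import *
plan(570,1,120,-0.8)"
```

```text
t 3.77 ee [498.1 125.6 146.5] rot [-2.400e-03  1.000e-04  1.658e-01] shift [-0.6897  0.2052  0.1318] F [ 0.7  0.1 -3.1] w 43.7 g 30.0
```

Emit:
servo_tool(rows=[[0,0,0.08,-0.25,0.075,0.05,30],[0,0,0.166,-0.5,0.15,0.09,30],[0,0,0.166,-0.69,0.205,0.13,30],[0,0,0.166,-0.69,0.205,0.13,30],[0,0,0.166,-0.69,0.205,0.13,30],[0,0,0.166,-0.69,0.205,0.13,30]])

```text
t: 4.53
ee_pos: [570.8, 2.6, 122.2]
orientation: [-2.234, -2.208, 0.001]
ft_force: [0.9, -0.4, -2.1]
width: 43.7
grasp_force: 30.0
```

```bash
python3 - <<'E'
from h import *
im,W=grab('top');s,S=grab('side');save(np.vstack([im[150:300,300:500].repeat(2,0).repeat(2,1),s[150:400,240:440]. repeat(1,0).repeat(2,1)]),'p4.png')
# padlock in side view: brass pixels
hsv=cv2.cvtColor(s,cv2.COLOR_RGB2HSV)
m=(hsv[...,0]>10)&(hsv[...,0]<25)&(hsv[...,1]>140)&(abs(S[...,0]-570)<60)&(abs(S[...,1])<50)
p=S[m];print(len(p),np.nanpercentile(p,[2,50,98],axis=0).round(1))
plan(570,1,27,-0.8)
E
```

```text
1081 [[521.5 -29.  118.5]
 [568.3  -9.8 155. ]
 [594.5   9.  235.5]]
t 4.62 ee [571.2   2.3 122.4] rot [-0.0001 -0.0001  0.0014] shift [-0.0067 -0.0057  0.4772] F [-0.6 -0.3 -2.8] w 43.8 g 30.0
```

View pics/p4.png

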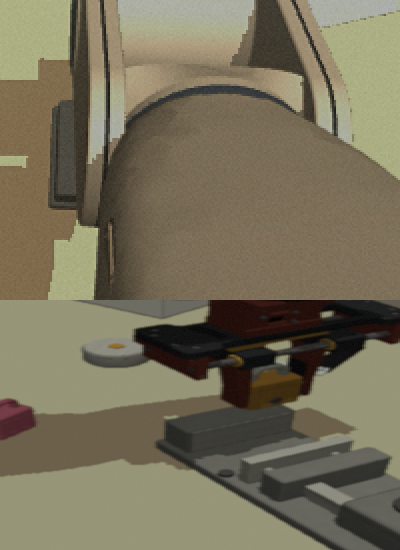

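The side view shows the padlock held level above the gap, its near face at y≈-10, as expected. The top view is hidden by the arm.

Emit:
servo_tool(rows=[[0,0,0.001,-0.008,-0.006,0.15,30],[0,0,0.001,-0.008,-0.006,0.3,30],[0,0,0.001,-0.008,-0.006,0.4,30],[0,0,0.001,-0.008,-0.006,0.45,30],[0,0,0.001,-0.008,-0.006,0.47,30],[0,0,0.001,-0.008,-0.006,0.476,30],[0,0,0.001,-0.008,-0.006,0.476,30]])

```text
t: 5.5
ee_pos: [570.9, -0.4, 27.7]
orientation: [2.238, 2.204, 0.001]
ft_force: [0.2, -1.0, -3.1]
width: 44.2
grasp_force: 30.0
```

```bash
python3 -c "
from h import *
plan(570,1,27,-0.8)"
```

```text
t 5.5 ee [ 5.709e+02 -4.000e-01  2.770e+01] rot [ 0.0007  0.     -0.0008] shift [ 0.0071 -0.0045  0.0035] F [ 0.2 -1.  -3.1] w 44.2 g 30.0
```

Still ~1 mm above the bed: lower a touch, release, dwell, then rise.

Emit:
servo_tool(rows=[[0,0,0,0,0,0.006,30],[0,0,0,0,0,0.006,30],[0,0,0,0,0,0.006,60],[0,0,0,0,0,0.006,80],[0,0,0,0,0,0.006,80],[0,0,0,0,0,0.006,80],[0,0,0,0,0,0.006,80],[0,0,0,0,0,-0.2,80],[0,0,0,0,0,-0.45,80],[0,0,0,0,0,-0.7,80]])

```text
t: 6.75
ee_pos: [570.1, -0.4, 168.3]
orientation: [-2.238, -2.204, 0.001]
ft_force: [0.0, 0.8, 0.2]
width: 80.3
grasp_force: 0.0
```

```bash
python3 -c "
from h import *
plan(600,-120,165,-30);plan(613,-201,150,-37)"
```

```text
t 6.75 ee [ 5.701e+02 -4.000e-01  1.683e+02] rot [-4.000e-04  1.000e-04  3.391e-01] shift [-0.5957  0.1586  0.0166] F [0.  0.8 0.2] w 80.3 g 0.0
t 6.75 ee [ 5.701e+02 -4.000e-01  1.683e+02] rot [-4.000e-04  1.000e-04  4.205e-01] shift [-0.9996  0.2298  0.0916] F [0.  0.8 0.2] w 80.3 g 0.0
```

Emit:
servo_tool(rows=[[0,0,0,-0.25,0.05,0.02,60],[0,0,0,-0.5,0.11,0.04,60],[0,0,0,-0.75,0.16,0.05,60],[0,0,0,-0.99,0.22,0.08,60],[0,0,0,-0.99,0.22,0.08,60],[0,0,0,-0.99,0.22,0.08,60]])

```text
t: 7.5
ee_pos: [610.9, -198.6, 150.7]
orientation: [-2.238, -2.203, 0.0]
ft_force: [0.4, 0.6, -0.3]
width: 60.1
grasp_force: 0.0
```

```bash
python3 - <<'E'
from h import *
im,W=grab('top');s,S=grab('side')
save(np.vstack([im[180:270,310:480].repeat(3,0).repeat(3,1),s[230:450,290:545].repeat(2,0).repeat(2,1)[:270*1, :510]]),'p5.png')
for n,I,X in(('t',im,W),('s',s,S)):
  m=(I.max(2)<60)&(X[...,2]>90)&(X[...,2]<123)&(abs(X[...,0]-613)<25)&(abs(X[...,1]+200)<25);print(n,m.sum(),np.nanmean(X[m],0), np.nanpercentile(X[m],[3,97],axis=0).round(1) if m.any() else '')
m=(abs(S[...,0]-570)<26)&(abs(S[...,1])<22)&(S[...,2]>25)&(S[...,2]<100);print(m.sum(),np.nanpercentile(S[m],[3,50,97],axis=0).round(1))
plan(613,-201.5,93,-0.8)
E
```

```text
t 79 [ 611.30522465 -194.73583517  109.98242646] [[ 605.3 -202.1   91.5]
 [ 621.5 -190.2  122.7]]
s 352 [ 608.36966853 -205.38088339  108.1119826 ] [[ 604.5 -211.3   90.9]
 [ 616.2 -196.   122.5]]
984 [[547.9 -14.   28.7]
 [563.5  -7.4  56.4]
 [588.9  21.2  80.7]]
t 7.6 ee [ 611.1 -197.8  151.1] rot [-0.0004 -0.0003  0.    ] shift [-0.0187  0.0101  0.2903] F [-0.5 -0.3  0.4] w 59.8 g 0.0
```

View pics/p5.png

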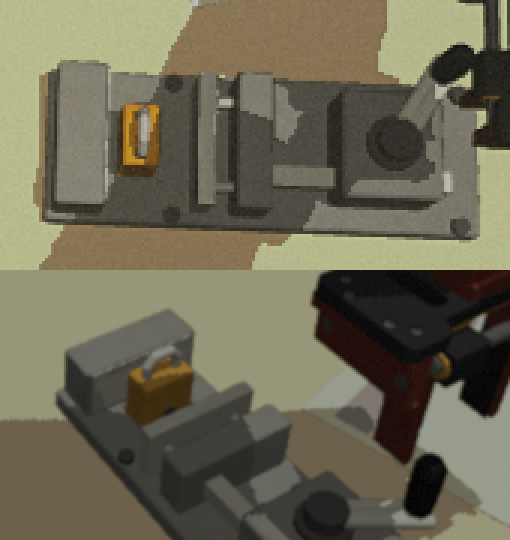

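The padlock stands upright on the bed, square to the jaws and clear of the plate. The knob is free below the open fingers at about (613,-201).

Emit:
servo_tool(rows=[[0,0,0,-0.016,0.01,0.1,60],[0,0,0,-0.016,0.01,0.2,60],[0,0,0,-0.016,0.01,0.288,60],[0,0,0,-0.016,0.01,0.288,60],[0,0,0,-0.016,0.01,0.288,10],[0,0,0,-0.016,0.01,0.288,10],[0,0,0,-0.016,0.01,0.288,10],[0,0,0,-0.016,0.01,0.288,10],[0,0,0,-0.016,0.01,0.288,10]])

```text
t: 8.72
ee_pos: [614.6, -202.5, 94.0]
orientation: [2.236, 2.203, 0.002]
ft_force: [3.2, -0.1, -0.3]
width: 18.8
grasp_force: 30.0
```

```bash
cat >> h.py <<'E'
def arc(a0,a1,n,c=(568.6,-169.5),r=55,yaw=-0.8):
    """n shifts (tool axes, fraction) along the circle from angle a0 to a1 (deg)"""
    R=Ro.from_rotvec(ctrl.get_obs()['orientation']); a=np.radians(np.linspace(a0,a1,n+1)); p=np.c_[np.cos(a),np.sin(a),0*a]*r
    print((R.inv().apply(p[1:]-p[0])/200).round(3).tolist())
E
python3 - <<'E'
from h import *
plan(613,-201.5,93,-0.8)
p=ctrl.get_obs()['ee_pos'];a=np.degrees(np.arctan2(p[1]+169.5,p[0]-568.6));print(a,np.hypot(p[1]+169.5,p[0]-568.6))
arc(a,a-50,9)
E
```

```text
t 8.72 ee [ 614.6 -202.5   94. ] rot [ 0.0019  0.0004 -0.0008] shift [ 0.0049 -0.0081  0.0051] F [ 3.2 -0.1 -0.3] w 18.8 g 30.0
-35.65489802406824 56.6030408858429
[[-0.021, -0.016, -0.0], [-0.041, -0.034, -0.0], [-0.058, -0.054, -0.0], [-0.074, -0.076, -0.0], [-0.087, -0.099, -0.0], [-0.098, -0.123, -0.0], [-0.107, -0.149, -0.0], [-0.113, -0.174, -0.0], [-0.117, -0.201, -0.0]]
```

Emit:
servo_tool(rows=[[0,0,0,-0.021,-0.016,0,10],[0,0,0,-0.041,-0.034,0,10],[0,0,0,-0.058,-0.054,0,10],[0,0,0,-0.074,-0.076,0,10],[0,0,0,-0.087,-0.099,0,10],[0,0,0,-0.098,-0.123,0,10],[0,0,0,-0.107,-0.149,0,10],[0,0,0,-0.113,-0.174,0,10],[0,0,0,-0.117,-0.201,0,10]])

```text
t: 9.85
ee_pos: [575.1, -226.9, 94.1]
orientation: [2.234, 2.201, 0.002]
ft_force: [6.7, -5.3, -5.3]
width: 18.8
grasp_force: 30.0
```

```bash
cat >> h.py <<'E'
def nxt(d,n,c=(568.6,-169.5)):
    o=ctrl.get_obs();p=o['ee_pos'];a=np.degrees(np.arctan2(p[1]-c[1],p[0]-c[0]));print('ang',a,'r',np.hypot(p[1]-c[1],p[0]-c[0]),o['t'],p,o['ft_force'],o['width'],o['grasp_force']);arc(a,a-d,n)
E
python3 -c "
from h import *
nxt(50,9)"
```

```text
ang -83.53093139821917 r 57.74297377051525 9.85 [ 575.10571682 -226.8753141    94.10358223] [ 6.70827435 -5.3062496  -5.30167893] 18.757802412482544 29.99906837241724
[[-0.002, -0.027, -0.0], [-0.002, -0.053, -0.0], [0.001, -0.08, -0.0], [0.007, -0.106, -0.001], [0.015, -0.131, -0.001], [0.026, -0.156, -0.001], [0.038, -0.179, -0.001], [0.054, -0.201, -0.001], [0.071, -0.221, -0.001]]
```

Emit:
servo_tool(rows=[[0,0,0,-0.004,-0.027,0,10],[0,0,0,-0.005,-0.053,0,10],[0,0,0,-0.003,-0.08,0,10],[0,0,0,0.003,-0.106,0,10],[0,0,0,0.011,-0.131,0,10],[0,0,0,0.022,-0.156,0,10],[0,0,0,0.034,-0.179,0,10],[0,0,0,0.05,-0.201,0,10],[0,0,0,0.067,-0.221,0,10]])

```text
t: 10.98
ee_pos: [530.3, -212.0, 94.0]
orientation: [2.235, 2.202, 0.002]
ft_force: [4.6, -3.0, -3.2]
width: 18.6
grasp_force: 30.0
```

```bash
python3 -c "
from h import *
nxt(40,8,(569,-171.5))"
```

```text
ang -133.65677266675016 r 56.010868126998446 10.975 [ 530.33363848 -212.0232012    93.99451205] [ 4.62042167 -2.95482009 -3.20039035] 18.619003122107568 29.999229277018458
[[0.017, -0.017, -0.0], [0.036, -0.032, -0.0], [0.055, -0.046, -0.0], [0.076, -0.058, -0.0], [0.098, -0.068, -0.0], [0.12, -0.076, -0.001], [0.144, -0.082, -0.001], [0.167, -0.086, -0.001]]
```

Emit:
servo_tool(rows=[[0,0,0,0.017,-0.017,0,10],[0,0,0,0.036,-0.032,0,10],[0,0,0,0.055,-0.046,0,10],[0,0,0,0.076,-0.058,0,10],[0,0,0,0.098,-0.068,0,10],[0,0,0,0.12,-0.076,0,10],[0,0,0,0.144,-0.082,0,10],[0,0,0,0.167,-0.086,0,10]])

```text
t: 11.98
ee_pos: [513.8, -178.7, 94.0]
orientation: [2.235, 2.202, 0.001]
ft_force: [5.3, -6.5, -4.0]
width: 18.7
grasp_force: 30.0
```

```bash
cat > st.py <<'E'
from h import *
def state():
    im,W=grab('top');s,S=grab('side')
    m=(abs(W[...,0]-570)<40)&(abs(W[...,1]+20)<80)&(W[...,2]>56)&(W[...,2]<66); p=W[m]
    h,e=np.histogram(p[:,1],bins=np.arange(-80,30,3));print(list(zip(e[:-1].astype(int),h)))
    hsv=cv2.cvtColor(im,cv2.COLOR_RGB2HSV)
    return im,s
E
python3 -c "
from st import *
nxt(40,8,(569,-171.5)); im,s=state()
save(np.vstack([im[180:270,310:480].repeat(3,0).repeat(3,1),s[230:365,290:545].repeat(2,0).repeat(2,1)[:, :510]]),'p6.png')"
```

```text
ang -172.61254696041038 r 55.621695350632905 11.975 [ 513.84000126 -178.65175035   93.99137936] [ 5.25798036 -6.47730274 -4.0173962 ] 18.664088866974335 29.999142222222872
[[0.024, -0.002, -0.0], [0.048, -0.003, -0.0], [0.072, -0.001, -0.0], [0.095, 0.003, -0.0], [0.119, 0.009, -0.0], [0.141, 0.017, -0.0], [0.163, 0.027, -0.0], [0.184, 0.038, -0.0]]
[(np.int64(-80), np.int64(0)), (np.int64(-77), np.int64(0)), (np.int64(-74), np.int64(0)), (np.int64(-71), np.int64(0)), (np.int64(-68), np.int64(0)), (np.int64(-65), np.int64(0)), (np.int64(-62), np.int64(0)), (np.int64(-59), np.int64(0)), (np.int64(-56), np.int64(25)), (np.int64(-53), np.int64(66)), (np.int64(-50), np.int64(41)), (np.int64(-47), np.int64(71)), (np.int64(-44), np.int64(39)), (np.int64(-41), np.int64(74)), (np.int64(-38), np.int64(39)), (np.int64(-35), np.int64(75)), (np.int64(-32), np.int64(33)), (np.int64(-29), np.int64(0)), (np.int64(-26), np.int64(0)), (np.int64(-23), np.int64(0)), (np.int64(-20), np.int64(0)), (np.int64(-17), np.int64(10)), (np.int64(-14), np.int64(67)), (np.int64(-11), np.int64(40)), (np.int64(-8), np.int64(73)), (np.int64(-5), np.int64(37)), (np.int64(-2), np.int64(41)), (np.int64(1), np.int64(20)), (np.int64(4), np.int64(13)), (np.int64(7), np.int64(5)), (np.int64(10), np.int64(14)), (np.int64(13), np.int64(30)), (np.int64(16), np.int64(35)), (np.int64(19), np.int64(30)), (np.int64(22), np.int64(37)), (np.int64(25), np.int64(55))]
```

View pics/p6.png

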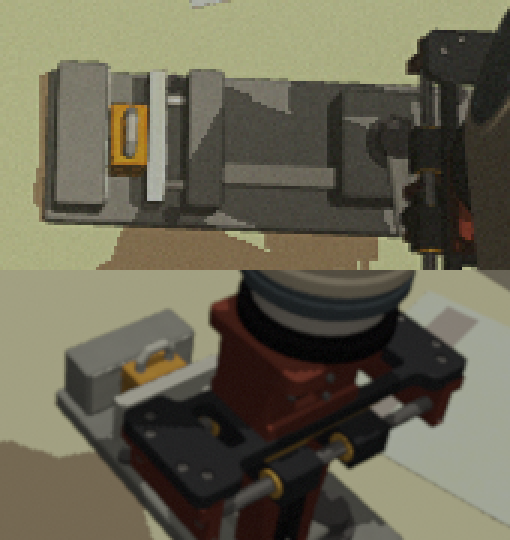

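The plate has just reached the padlock, pushing it upright towards the fixed jaw. The plate-to-jaw gap is still about 15 mm, so it isn't pressed yet. Continue about 0.7 rad.

Emit:
servo_tool(rows=[[0,0,0,0.024,-0.002,0,10],[0,0,0,0.048,-0.003,0,10],[0,0,0,0.072,-0.001,0,10],[0,0,0,0.095,0.003,0,10],[0,0,0,0.119,0.009,0,10],[0,0,0,0.141,0.017,0,10],[0,0,0,0.163,0.027,0,10],[0,0,0,0.184,0.038,0,10]])

```text
t: 13.08
ee_pos: [521.9, -142.9, 94.0]
orientation: [2.233, 2.202, -0.0]
ft_force: [2.8, -12.8, -4.2]
width: 18.8
grasp_force: 30.0
```

```bash
python3 -c "
from st import *
nxt(15,4,(569,-171.5)); im,s=state()
save(np.vstack([im[180:270,310:480].repeat(3,0).repeat(3,1),s[230:365,290:545].repeat(2,0).repeat(2,1)[:, :510]]),'p7.png')" | sed 's/np.int64//g'
```

```text
ang 148.79620528617198 r 55.116196140658985 13.075 [ 521.85746675 -142.94519942   93.95629718] [  2.84167964 -12.77796587  -4.16403673] 18.79024424742361 29.999008611193858
[[0.015, 0.01, -0.0], [0.03, 0.02, -0.0], [0.044, 0.032, -0.0], [0.057, 0.044, -0.0]]
[((-80), (0)), ((-77), (0)), ((-74), (0)), ((-71), (0)), ((-68), (0)), ((-65), (0)), ((-62), (0)), ((-59), (0)), ((-56), (0)), ((-53), (0)), ((-50), (0)), ((-47), (38)), ((-44), (41)), ((-41), (74)), ((-38), (38)), ((-35), (73)), ((-32), (41)), ((-29), (63)), ((-26), (51)), ((-23), (52)), ((-20), (0)), ((-17), (1)), ((-14), (39)), ((-11), (44)), ((-8), (69)), ((-5), (39)), ((-2), (54)), ((1), (20)), ((4), (28)), ((7), (6)), ((10), (10)), ((13), (18)), ((16), (33)), ((19), (33)), ((22), (47)), ((25), (53))]
```

View pics/p7.png

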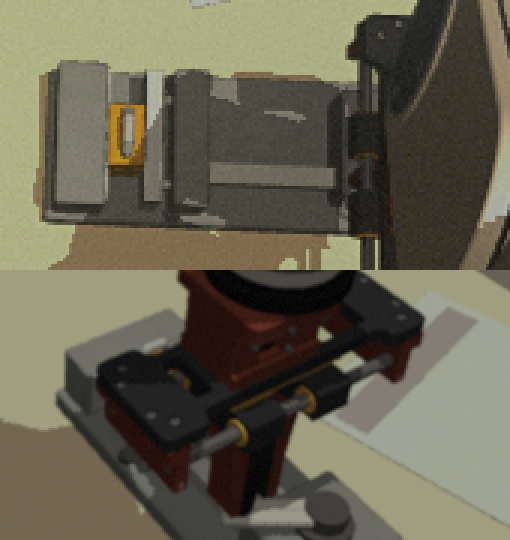

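The plate-to-jaw gap has shrunk from about 15 to 7 mm, so the plate is pressed 7-8 mm, and the padlock is flush with the fixed jaw. Release the knob and rise.

Emit:
servo_tool(rows=[[0,0,0,0,0,0,40],[0,0,0,0,0,0,50],[0,0,0,0,0,0,50],[0,0,0,0,0,-0.15,50],[0,0,0,0,0,-0.35,50],[0,0,0,0,0,-0.5,50],[0,0,0,-0.25,0,-0.5,50],[0,0,0,-0.5,0,-0.5,50],[0,0,0,-0.75,0,-0.5,50],[0,0,0,-0.75,0,-0.5,50]])

```text
t: 14.42
ee_pos: [517.7, -293.3, 193.4]
orientation: [2.241, 2.2, -0.0]
ft_force: [0.4, -0.0, 0.4]
width: 50.3
grasp_force: 0.0
```

```bash
python3 -c "
from st import *
nxt(15,4); im,s=state()
save(np.vstack([im[180:270,310:480].repeat(3,0).repeat(3,1),s[230:365,290:545].repeat(2,0).repeat(2,1)[:, :510]]),'p8.png')" | sed 's/np.int64//g'
```

```text
ang -112.33067690203269 r 133.88289109113668 14.425 [ 517.73099814 -293.34253379  193.43072288] [ 0.3776502  -0.048158    0.35222718] 50.262734670461256 0.0
[[0.007, -0.017, -0.0], [0.015, -0.033, -0.0], [0.024, -0.048, -0.0], [0.035, -0.063, -0.0]]
[((-80), (0)), ((-77), (0)), ((-74), (0)), ((-71), (0)), ((-68), (0)), ((-65), (0)), ((-62), (0)), ((-59), (0)), ((-56), (0)), ((-53), (0)), ((-50), (0)), ((-47), (39)), ((-44), (38)), ((-41), (74)), ((-38), (38)), ((-35), (74)), ((-32), (40)), ((-29), (67)), ((-26), (45)), ((-23), (54)), ((-20), (0)), ((-17), (0)), ((-14), (40)), ((-11), (42)), ((-8), (72)), ((-5), (41)), ((-2), (51)), ((1), (21)), ((4), (30)), ((7), (5)), ((10), (9)), ((13), (18)), ((16), (33)), ((19), (33)), ((22), (45)), ((25), (57))]
```

View pics/p8.png

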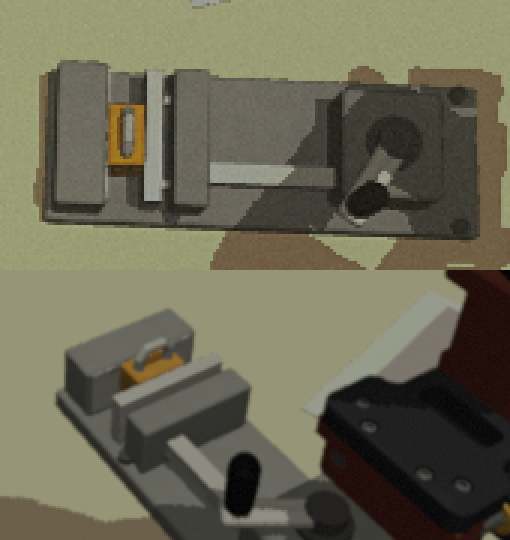

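The padlock stands upright, clamped between the plate and the fixed jaw. The plate is still pressed about 8 mm, the crank has stayed put, and the arm is clear.

```bash
python3 -c "
from workcell import ctrl
print(ctrl.close_job())"
```

```text
the job is handed in; nothing more can be done
None
```

The job is handed in: the padlock stands upright on the bed, clamped against the fixed jaw with the plate pressed back about 8 mm by camera measurement, and the arm is clear of everything; the judge's verdict wasn't shown.

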